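# Post the spent test cassette through the slot of the disposal box

### The arm

A 7-joint arm with a two-finger parallel gripper is mounted at the origin on the work surface. World frame = base frame: x ahead of the robot, y to its left, z up, the work surface at z = 0. Lengths are in m, angles in degrees, forces in N, time in s.
With the tool pointing down it reaches from about 0.425 to 0.95 m from the base axis. Payload 4.7 kg.
Tool frame: the origin (TCP) lies at the very end of the fingers, on their centre line; the grasp point (between the pads) lies 19 mm behind it; z points along the fingers, x is the direction in which the jaws open and shut, and the axes are right-handed (so a half turn about z gives the same grasp; the last joint's range is limited). The gripper opens to 85 mm and grips with 20 to 120 N. Pads are 22 mm wide; open, the fingers measure 114 mm over their backs; the gripper's body (76 mm by 85 mm) begins 54 mm behind the grasp point. The pads swing forward as they close: fully open they stand 13 mm farther back than shut.
Start: joints at [69.391, 26.849, -2.785, 87.806, 1.381, 65.374, -4.715], TCP at [0.219, -0.638, 0.231] pointing down, gripper open.
Joint ranges: [-148.3, 148.3], [-19.14, 114.17], [-79.39, 73.82], [5.75, 140.21], [-59.74, 239.74], [12.07, 113.84], [-152.46, 152.46]. Speed limits (degrees/s): [147.25, 147.25, 180, 180, 180, 180, 180].

### API

Orientations are given as [roll, pitch, yaw] about the fixed x, y, z axes, in that order (R = Rz(yaw) Ry(pitch) Rx(roll)).
In Python, from plant import sense, camera, finish_job gives the robot as it stands.
- The arm moves only by the tool arm_command, never from a script. Its argument "deltas" is a list that holds one entry, the list of rows, each a list of 4 numbers: the shift along the tool's x, y, z in m, then the turn about the tool's z in degrees. A call has 1 to 5 rows; each row is the pose to reach, as a shift and turn from the pose measured when the call began, along the tool's axes at that moment; what a row does not reach only later rows make up. A row lasts 1/8 s, in which the tool goes at most 62.5 mm and 10.7 degrees, less where a joint would pass 70% of its speed; a pose out of reach is approached as far as the arm can. A call with a gripper value outside its range is refused whole. "gripper" is the opening, from 0 (shut) to 1 (fully open), set as the call begins (left out, the last holds). The fingers move at their own pace and stop on an object; "squeeze" is the grip in N (left out, the last holds). Time passes only in rows, so rows that repeat a pose let the fingers close. It gives the time, the measured TCP pose, the force and the opening at its end, in the units of the state.
- sense(): the state, without advancing time (a new reading comes with each control period).
- camera(name): name is "scene" or "top" or "wrist"; returns a dict with "img" (420x560x3 uint8, red, green, blue), "range_z" (420x560 float32, m along the optical axis (not along the pixel's ray), 0 where there is no reading), "K" (3x3 intrinsics, pixels), "D" ([k1, k2, p1, p2, k3] as OpenCV has them; the pictures are not rectified), "rvec" (rotation vector, rad) and "tvec" (3), from world to camera coordinates, as OpenCV has them. Camera axes: x right, y down, z forward; pixel columns grow to the right and rows downward; lengths in m; the calibration is good to about 2 mm. A picture is of the moment at which its call begins.
- finish_job(): hands the job in, once; it reports no verdict.
The state is a dict: "time": time; "joint_pos": joint angles; "dq": joint speeds; "effort": joint torques, N m; "ee_pos": TCP position; "tcp_rot": TCP orientation; "contact_force": force on the tool from outside, world axes, zero at the start; "ft_torque": the same for the moment, N m; "width": opening from 0.0 (shut) to 1.0 (fully open).
Only numpy, scipy, OpenCV 4.12 (cv2) and the standard library are available. Lean on these libraries where they do the work, as an engineer would, in place of code of your own. Each camera call takes 0.05 s, during which the arm holds its last target.

### The job

In the mobile testing bus, take the narrower of the two test cassettes off the slanted reading stand, turn it edge-on and post it through the narrow slot in the sliding lid of the disposal box (the lid may have been left somewhat off the middle), so that it lies wholly inside the box. Leave the wide cassette undisturbed on the stand.

Things in the scene. Friction and masses are not known exactly. Their poses are not given: they have to be found in the camera images.
- cassette: narrower test cassette, to be posted: flat rigid white plastic plate 64 mm wide (its y), 110 long (its z), 8 thick (its x), 35 to 70 g, one window on its front (+x) face. Origin: middle of its lower edge, mid thickness. At the start it leans on the stand, its z pointing up and towards the stand's -x (roughly to the robot), 28 degrees from vertical
- cassette_mid (a point): middle of the narrow cassette, 55 mm along its z from the lower edge. At the start the cassette's back rests on the stand's board up to 72 mm from its lower edge; the upper 38 mm stick out free, so both faces can be pinched there across the 8 mm by a tool tilted 28 degrees
- wide_cassette: wide cassette, to be left alone: same make, 100 mm wide, 130 mm long, 8 mm thick, three windows; origin and axes as the narrow one's. It leans on the same stand, 124 mm beside it (centre to centre), on either side
- stand: fixed slanted reading stand, 250 mm wide (y), base 130 mm deep (x). Origin on the table. The cassettes' lower edges stand on its ledge at x = +45 mm, height 30 mm, y = +62 and -62 mm, behind a lip 10 mm high; its board slopes up towards -x, 28 degrees from vertical
- box: fixed closed disposal box, grey, 180 mm (x) by 150 mm (y), 130 mm high, floor 6 mm, empty. Origin: centre of its underside, z up. A slotted steel lid (see lid_middle) slides on its top along x between two guide rails at y = +66 and -66 mm that reach 138 mm height. Under the lid the top is open 24 mm either way in x, 42 mm in y
- lid_middle (a point): fixed point over the box's middle at the height of the lid's upper face, 134 mm; it does not follow the lid. Lid: 4 mm steel, 120 by 122 mm, one slot through it 12 mm wide (box x), 76 long (box y, centred). Slot centre lies up to 12 mm either way along box x: not measured, to be felt or seen. Stiff: 20 N to slide. Ridges 57 mm either side of the slot are 6 mm high
There are look-alikes about, which are no part of the job. What is shaped like the cassette but orange is not meant.

How it is judged (in metres and radians):
At the end, for the whole second after the job is handed in: the narrow cassette lies at rest wholly inside the disposal box (its middle within the box's walls and less than 85 mm above its underside), and the wide cassette is within 20 mm of where it was on the stand (z of cassette_mid in the frame of box between 0 and 0.085 m and x of cassette_mid in the frame of box between -0.09 and 0.09 m and y of cassette_mid in the frame of box between -0.075 and 0.075 m and linear speed of cassette below 0.03 m/s and distance of wide_cassette from where it was at the start of the episode below 0.02 m and distance of cassette_mid from where it was at the start of the episode above 0.05 m); the robot touches nothing.
It fails at once if the wide cassette is disturbed (its lower edge moves more than 20 mm) (distance of wide_cassette from where it was at the start of the episode above 0.02 m).
It also fails if it takes over 59 s, if anything falls off the work surface, if the arm or the gripper's body presses on something with over 40 N, if the wrist force passes 120 N, or if a joint passes its speed limit or range.

## Working session

There is one attempt and no reset: what is moved stays moved. The work goes in short steps, Python scripts to look and compute and a tool call to move; the robot and the scene stay as the last step left them, time stands still between calls to the robot, and variables do not carry over. Pictures are saved under pics/ and viewed, and the job is handed in when it is done.

Besides the shell and the picture viewer there is one more tool, called after "Call:" by a JSON object that holds its "name" and its "arguments", one argument or row to a line. arm_command: Moves the arm, as the interface text tells. Its arguments: {"type":"object","properties":{"deltas":{"type":"array","items":{"type":"array","items":{"type":"array","items":{"type":"number"}}}},"gripper":{"type":"number"},"squeeze":{"type":"number"}},"required":["deltas"]}

```bash
mkdir -p pics; ls; cat > h.py <<'E'
import numpy as np, cv2
from plant import sense, camera, finish_job
from scipy.spatial.transform import Rotation as R
def save(c,n): cv2.imwrite('pics/'+n+'.png',cv2.cvtColor(c['img'],cv2.COLOR_RGB2BGR))
def cloud(c):
    h,w=c['range_z'].shape
    u,v=np.meshgrid(np.arange(w),np.arange(h))
    p=cv2.undistortPoints(np.stack([u.ravel(),v.ravel()],1).astype(np.float64)[:,None],c['K'],np.array(c['D'])).reshape(h,w,2)
    z=c['range_z'][...,None]
    P=np.concatenate([p*z,z],2)
    Rm=cv2.Rodrigues(np.array(c['rvec'],float))[0]
    W=(P-np.array(c['tvec']).reshape(3))@Rm
    W[c['range_z']<=0]=np.nan
    return W
def tool():
    s=sense(); return np.array(s['ee_pos']),R.from_euler('xyz',s['tcp_rot'],degrees=True).as_matrix(),s
E
python3 - <<'E'
from h import *
import pickle
print(sense())
for n in ['scene','top','wrist']:
    c=camera(n); save(c,n+'0'); pickle.dump(c,open(n+'0.pkl','wb'))
    print(n,c['tvec'],c['rvec'])
E
```

```text
pics
{'time': 0.0, 'joint_pos': array([69.39220977, 26.89783489, -2.78501582, 87.87432989,  1.38238359,
       65.37257166, -4.71402993]), 'dq': array([ 0.01097688,  0.02468453, -0.04653575, -0.07665661, -0.02177718,
       -0.01368797,  0.00742396]), 'effort': array([ 2.80098375e-04, -5.10306036e+01, -4.66115086e-02, -2.37713921e+01,
        1.07179632e-02,  7.54360022e-03,  2.09863849e-06]), 'ee_pos': array([ 0.21904678, -0.63786022,  0.23025074]), 'tcp_rot': array([ 1.79994912e+02,  1.11003498e-01, -7.10435333e+01]), 'contact_force': array([ 0.57943545, -0.16323484, -0.98460408]), 'ft_torque': array([ 0.04943369, -0.01532044, -0.02919597]), 'width': 0.9993104828144813}
scene [-0.02321302 -0.43256062  1.73979209] [ 1.76223486  1.90974623 -0.65829824]
top [0.08948127 0.65315136 0.80090559] [ 2.13118594 -2.18317722  0.09357812]
wrist [-0.67473689 -0.03663824  0.37861269] [-2.35471066  1.68165804  0.24946416]
```

View pics/scene0.png

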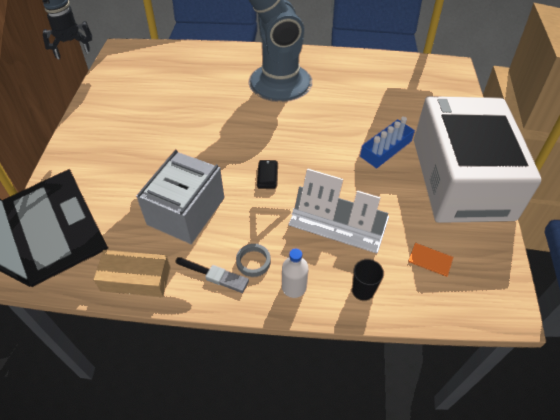

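View pics/top0.png

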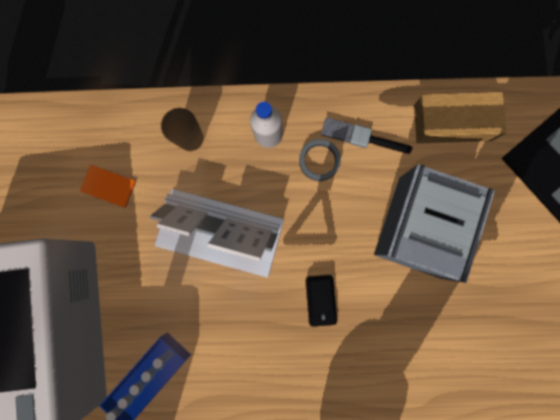

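View pics/wrist0.png

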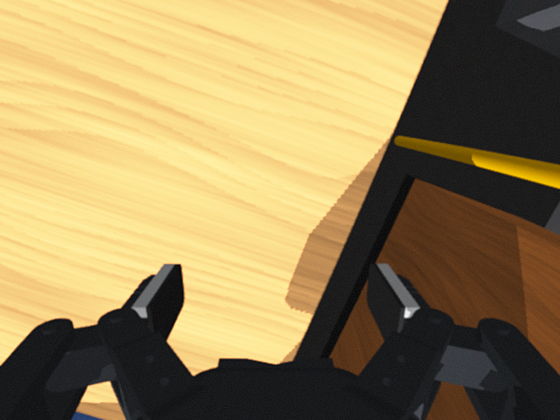

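Candidates: narrow white cassette with one window at scene (365,213) / top (183,218); wide cassette with three windows at scene (320,197) / top (243,238); orange look-alike at scene (431,259). By the description I pick the first. The slotted box is at scene (181,195) / top (440,222). Next I check this in a crop and measure.

```bash
python3 - <<'E'
from h import *
import pickle
c=pickle.load(open('scene0.pkl','rb')); t=pickle.load(open('top0.pkl','rb'))
a=cv2.cvtColor(c['img'],4)[160:255,280:400]; b=cv2.cvtColor(t['img'],4)[160:290,370:500]
d=cv2.cvtColor(t['img'],4)[180:280,140:290]
f=lambda i:cv2.resize(i,(390,290),interpolation=cv2.INTER_CUBIC)
cv2.imwrite('pics/crop0.png',np.vstack([np.hstack([f(a),f(b)]),np.hstack([f(d),f(d)])]))
W=cloud(t);Ws=cloud(c)
for nm,w,pts in [('top',W,[(183,218),(243,238),(440,222),(425,245),(445,215),(300,300),(160,215),(210,262),(270,270),(280,230)]),('scene',Ws,[(365,213),(320,197),(181,195),(295,220),(380,240)])]:
    for u,v in pts: print(nm,u,v,np.round(w[v,u],3))
E
```

```text
top 183 218 [0.639 0.272 0.088]
top 243 238 [0.596 0.152 0.098]
top 440 222 [ 0.616 -0.215  0.132]
top 425 245 [ 0.574 -0.186  0.13 ]
top 445 215 [ 0.639 -0.273  0.007]
top 300 300 [ 0.465  0.044 -0.002]
top 160 215 [0.647 0.321 0.078]
top 210 262 [ 0.55   0.237 -0.002]
top 270 270 [0.53  0.107 0.001]
top 280 230 [0.615 0.083 0.007]
scene 365 213 [0.645 0.279 0.084]
scene 320 197 [0.607 0.159 0.092]
scene 181 195 [ 0.663 -0.199  0.131]
scene 295 220 [0.628 0.095 0.009]
scene 380 240 [0.676 0.33  0.008]
```

View pics/crop0.png

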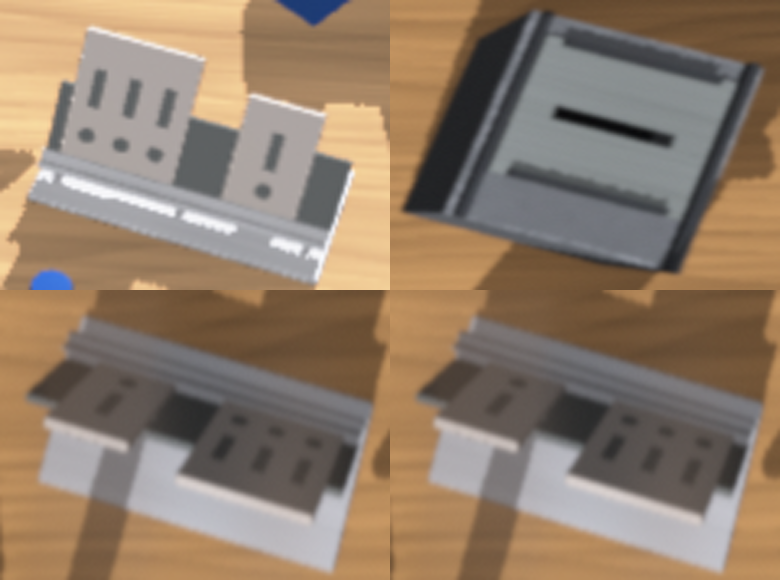

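Confirmed: the single-window narrow cassette (scene crop right, top (183,218)) and the slot in the lid at top (~445,215), lid well off the middle. Now precise fits.

```bash
cat >> h.py <<'E'
def ray_plane(c,uv,z0):
    p=cv2.undistortPoints(np.array(uv,float).reshape(-1,1,2),c['K'],np.array(c['D'])).reshape(-1,2)
    Rm=cv2.Rodrigues(np.array(c['rvec'],float))[0]; t=np.array(c['tvec']).reshape(3)
    o=-Rm.T@t; d=np.c_[p,np.ones(len(p))]@Rm
    s=(z0-o[2])/d[:,2]; return o+d*s[:,None]
E
python3 - <<'E'
from h import *
import pickle
c=pickle.load(open('scene0.pkl','rb')); t=pickle.load(open('top0.pkl','rb'))
for nm,k in (('scene',c),('top',t)):
    W=cloud(k); I=k['img'].astype(int).sum(2)
    # cassette plane: points in vicinity above z .05
    x,y,z=W[...,0],W[...,1],W[...,2]
    for cn,(cx,cy) in {'narrow':(.642,.276),'wide':(.601,.155)}.items():
        m=(np.hypot(x-cx,y-cy)<.03)&(z>.06)&(z<.14)
        P=W[m]
        for _ in range(4):
            o=P.mean(0);n=np.linalg.svd(P-o)[2][2]; P=W[m][abs((W[m]-o)@n)<.004]
        n*=np.sign(n[2]); print(nm,cn,len(P),o.round(4),n.round(3),'tilt',np.degrees(np.arcsin(n[2])),'az',np.degrees(np.arctan2(n[1],n[0])))
        # extents: all pts near plane, connected
        m2=(abs((W-o)@n)<.006)&(np.hypot(x-cx,y-cy)<.095)&(z>.045)
        Q=W[m2]; az=np.arctan2(n[1],n[0]); ey=np.array([-np.sin(az),np.cos(az),0]); ez=np.cross(n,ey)
        uy=(Q-o)@ey; uz=(Q-o)@ez
        hi=uz>np.percentile(uz,60) 
        print('  y pct',np.percentile(uy[hi],[1,3,50,97,99]).round(4),'z pct',np.percentile(uz,[1,99]).round(4), 'ctr xy at ymid',(o+ey*(np.percentile(uy[hi],2)+np.percentile(uy[hi],98))/2).round(4), 'topz',z[m2].max())
    # box slot
    m=(I<130)
    pl=ray_plane(k,np.stack(np.meshgrid(np.arange(560),np.arange(420)),-1).reshape(-1,2),.134).reshape(420,560,3)
    cc=(.63,-.215)
    mm=m&(abs(pl[...,0]-cc[0])<.045)&(abs(pl[...,1]-cc[1])<.06)
    n_,lab,st,cen=cv2.connectedComponentsWithStats(mm.astype(np.uint8))
    for i in range(1,n_):
        if st[i,4]>15:
            vv,uu=np.where(lab==i); p=pl[vv,uu,:2]; ct=p.mean(0);  V=np.linalg.svd(p-ct)[2]
            e=(p-ct)@V.T; print(nm,'slot?',st[i],ct.round(4),'dir',np.degrees(np.arctan2(V[0,1],V[0,0])).round(1),'ext',np.ptp(e,0).round(4), 'mid',(ct+V.T@((e.max(0)+e.min(0))/2)).round(4))
E
```

```text
scene narrow 515 [0.6369 0.2776 0.0933] [ 0.844 -0.268  0.464] tilt 27.637866322394242 az -17.628197557596863
  y pct [-0.0933 -0.0916 -0.0144  0.0267  0.0286] z pct [-0.0539  0.055 ] ctr xy at ymid [0.6272 0.247  0.0933] topz 0.14914502408388947
scene wide 548 [0.598  0.1565 0.0977] [ 0.842 -0.265  0.47 ] tilt 28.02103731039684 az -17.44772707806984
  y pct [-0.0473 -0.0452  0.0019  0.0494  0.0514] z pct [-0.0586  0.0551] ctr xy at ymid [0.5986 0.1584 0.0977] topz 0.14914502408388947
top narrow 524 [0.6344 0.2779 0.0952] [ 0.844 -0.247  0.477] tilt 28.46480480721542 az -16.290054607770635
  y pct [-0.0912 -0.0895 -0.0146  0.0264  0.0277] z pct [-0.056   0.0579] ctr xy at ymid [0.6256 0.2475 0.0952] topz 0.14749214134254107
top wide 610 [0.5964 0.1565 0.0989] [ 0.847 -0.25   0.469] tilt 27.991367305254258 az -16.45947669874012
  y pct [-0.0491 -0.0469  0.      0.0476  0.0498] z pct [-0.0597  0.0554] ctr xy at ymid [0.5965 0.1569 0.0989] topz 0.1483000653686385
top slot? [426 209  37  15 138] [ 0.6259 -0.2211] dir -111.0 ext [0.0699 0.0068] mid [ 0.6256 -0.222 ]
```

```bash
python3 - <<'E'
from h import *
import pickle
k=pickle.load(open('wrist0.pkl','rb')); p,T,s=tool()
Rm=cv2.Rodrigues(np.array(k['rvec'],float))[0]; o=-Rm.T@np.array(k['tvec']).reshape(3)
print('cam in tool',T.T@(o-p),'axis in tool',T.T@Rm[2],'K',k['K']); print(T)
# box top fit
for n in ('top','scene'):
    t=pickle.load(open(n+'0.pkl','rb')); W=cloud(t); x,y,z=W[...,0],W[...,1],W[...,2]
    m=(np.hypot(x-.62,y+.22)<.15)&(z>.118)&(z<.145)
    r=cv2.minAreaRect(W[m][:,:2].astype(np.float32)); print(n,r,m.sum())
    h=(np.hypot(x-.62,y+.22)<.15)&(z>.1365)&(z<.15); r=cv2.minAreaRect(W[h][:,:2].astype(np.float32)); print(n,r,h.sum())
E
```

```text
cam in tool [ 0.0004442  -0.07382994 -0.1417406 ] axis in tool [7.66196983e-05 2.88655549e-01 9.57433010e-01] K [[315.94261685   0.         275.22241764]
 [  0.         315.94261685 209.50738507]
 [  0.           0.           1.        ]]
[[ 3.24802880e-01 -9.45781606e-01 -4.93484238e-04]
 [-9.45780625e-01 -3.24803254e-01  1.36220835e-03]
 [-1.44863689e-03  2.42786352e-05 -9.99998950e-01]]
top ((0.6143436431884766, -0.218232661485672), (0.15174297988414764, 0.18047170341014862), 69.36371612548828) 7787
top ((0.6143171787261963, -0.21778607368469238), (0.1392229050397873, 0.17952501773834229), 69.23213958740234) 1167
scene ((0.6162688136100769, -0.2172703742980957), (0.15549114346504211, 0.18569226562976837), 69.26553344726562) 3089
scene ((0.6159176230430603, -0.21672703325748444), (0.1433694213628769, 0.18152545392513275), 68.73384857177734) 511
```

Call:
{"name": "arm_command", "arguments": {
  "deltas": [
    [[-0.025, -0.049, -0.015, 0], [-0.05, -0.098, -0.03, 0], [-0.075, -0.147, -0.045, 0], [-0.1, -0.196, -0.06, 0], [-0.125, -0.245, -0.07, 0]]
  ]
}}

```text
time: 0.78
ee_pos: [0.4114, -0.4389, 0.3013]
tcp_rot: [-180.0, 0.1, -71.0]
contact_force: [0.5, -0.7, 0.4]
width: 0.998
```

```bash
cat >> h.py <<'E'
def plan(x,y,z,az):
    p,T,s=tool(); d=T.T@(np.array([x,y,z])-p); a=np.degrees(np.arctan2(T[1,0],T[0,0]))
    turn=-((az-a+90)%180-90)
    print('t',round(s['time'],2),'p',p.round(4),'az',round(a,2),'tilt',(T[:,2]).round(4),'F',np.round(s['contact_force'],1),'w',round(s['width'],3),'q7',s['joint_pos'][6].round(1)); print('delta',d.round(4),'turn',round(turn,2))
E
python3 -c "
from h import *
plan(.6256,-.2215,.30,-20.8)"
```

```text
t 0.78 p [ 0.4114 -0.4389  0.3013] az -71.05 tilt [-1.e-04  9.e-04 -1.e+00] F [ 0.5 -0.7  0.4] w 0.998 q7 -30.6
delta [-0.1361 -0.2732  0.0015] turn -50.25
```

Call:
{"name": "arm_command", "arguments": {
  "deltas": [
    [[-0.027, -0.054, 0, -10], [-0.054, -0.109, 0, -20], [-0.081, -0.164, 0, -30], [-0.108, -0.219, 0, -40], [-0.136, -0.273, 0, -50]]
  ]
}}

```text
time: 1.4
ee_pos: [0.6264, -0.2203, 0.3013]
tcp_rot: [-180.0, 0.0, -20.7]
contact_force: [0.6, 0.4, -0.5]
width: 1.0
```

```bash
python3 - <<'E'
from h import *
import pickle
plan(.6256,-.2215,.30,-20.8)
c=camera('wrist'); save(c,'w1'); pickle.dump(c,open('w1.pkl','wb'))
E
```

```text
t 1.4 p [ 0.6264 -0.2203  0.3013] az -20.74 tilt [-4.e-04  7.e-04 -1.e+00] F [ 0.6  0.4 -0.5] w 1.0 q7 -13.0
delta [-0.0004  0.0014  0.0013] turn 0.06
```

View pics/w1.png

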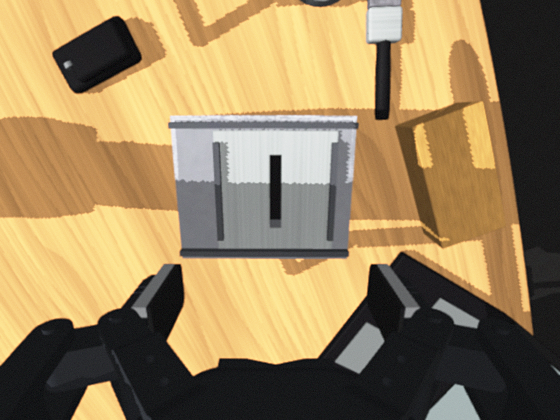

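The wrist view shows the slot at (275,190), running vertically in the image from row 155 to about 227. I fit its edges.

```bash
python3 - <<'E'
from h import *
import pickle
k=pickle.load(open('w1.pkl','rb')); I=k['img'].astype(float).mean(2)
E=[]
for v in range(160,218,4):
    r=I[v,255:296]; lo=r.min(); hl=np.median(r[:8]); hr=np.median(r[-8:])
    j=np.argmin(r); 
    a=max(i for i in range(j) if r[i]>(hl+lo)/2); a+= (r[a]-(hl+lo)/2)/(r[a]-r[a+1])
    b=min(i for i in range(j,41) if r[i]>(hr+lo)/2); b-= (r[b]-(hr+lo)/2)/(r[b]-r[b-1])
    E.append((v,255+a,255+b))
E=np.array(E); print(E[::4].round(1))
L=ray_plane(k,E[:,[1,0]],.134);Rr=ray_plane(k,E[:,[2,0]],.134)
M=(L+Rr)/2
q=np.polyfit(np.r_[0:1:2j],[0,1],1)
V=np.linalg.svd(M[:,:2]-M[:,:2].mean(0))[2][0]; print('az',np.degrees(np.arctan2(V[1],V[0])),'ctr',M.mean(0),'width',np.linalg.norm(L-Rr,axis=1).mean())
col=I[140:245,275]; print(col.astype(int))
for v in (154.5,219.5,227.5): print(v,ray_plane(k,[[275,v]],.134))
W=cloud(k);x,y,z=W[...,0],W[...,1],W[...,2]
m=(np.hypot(x-.62,y+.22)<.15)&(z>.118)&(z<.15); print(cv2.minAreaRect(W[m][:,:2].astype(np.float32)), np.nanmedian(z[160:215,230:260]), z[160:215,230:260].min())
p,T,s=tool(); print(p, T.T@(M.mean(0)-p))
E
```

```text
[[160.  269.4 280.7]
 [176.  269.4 280.6]
 [192.  269.3 280.6]
 [208.  269.5 280.5]]
az -110.86590697849692 ctr [ 0.62750515 -0.21824768  0.134     ] width 0.01124588050452663
[225 225 228 226 226 226 224 228 226 226 224 227 228 226 189  89  24  20
  19  20  25  25  22  25  18  23  19  22  18  23  21  19  21  19  21  23
  20  23  19  21  22  21  19  26  14  11  18  21  20  22  20  16  21  23
  18  20  18  22  15  20  17  21  17  19  21  18  18  21  19  17  20  17
  21  19  13  21  20  16  24  53  77  82  78  80  78  82  80 100 132 144
 145 143 145 145 144 146 144 145 145 144 144 144 146 144 148]
154.5 [[ 0.6394549  -0.18678944  0.134     ]]
219.5 [[ 0.61580207 -0.24909791  0.134     ]]
227.5 [[ 0.61268781 -0.25730158  0.134     ]]
((0.6147679686546326, -0.21815979480743408), (0.15037459135055542, 0.18082596361637115), 69.22257232666016) 0.13329847868646202 nan
[ 0.63186575 -0.20978784  0.3008837 ] [-0.00141191  0.01109886  0.16678002]
```

Call:
{"name": "arm_command", "arguments": {
  "deltas": [
    [[0, 0, 0, 0], [0, 0, 0, 0], [0, 0, 0, 0]]
  ]
}}

```text
time: 1.82
ee_pos: [0.6308, -0.2121, 0.3009]
tcp_rot: [-179.5, -0.1, -20.0]
contact_force: [-0.0, -0.2, -0.1]
width: 0.998
```

```bash
python3 - <<'E'
from h import *
import pickle
plan(.6256,-.2215,.30,-20.8); 
c=camera('wrist'); pickle.dump(c,open('w2.pkl','wb'))
k=c; I=k['img'].astype(float).mean(2); m=(I<50); 
n,lab,st,cen=cv2.connectedComponentsWithStats(m.astype(np.uint8))
for i in range(1,n):
    if 300<st[i,4]<3000: print(st[i],cen[i])
E
```

```text
t 1.82 p [ 0.6308 -0.2121  0.3009] az -20.01 tilt [ 0.0037  0.0076 -1.    ] F [-0.  -0.2 -0.1] w 0.998 q7 -12.9
delta [-0.0017  0.0107  0.0008] turn 0.79
[ 374   53   16   77 1001] [381.34765235  91.4985015 ]
[269 166  10  61 601] [273.48252912 196.34941764]
```

```bash
python3 - <<'E'
from h import *
import pickle
k=pickle.load(open('w2.pkl','rb')); I=k['img'].astype(float).mean(2)
m=(I<95); m[:150]=0;m[250:]=0;m[:,:255]=0;m[:,295:]=0
v,u=np.where(m);print(v.min(),v.max(),u.min(),u.max())
p=ray_plane(k,np.c_[u,v],.134)[:,:2]
r=cv2.minAreaRect(p.astype(np.float32)); print(r, p.mean(0))
# narrow cassette refined
for n in ('scene','top'):
    t=pickle.load(open(n+'0.pkl','rb')); W=cloud(t); x,y,z=W[...,0],W[...,1],W[...,2]
    az=np.radians(-17); ex=np.array([np.cos(az),np.sin(az)]); ey=np.array([-ex[1],ex[0]])
    lx=(W[...,:2]-[.637,.2776])@ex; ly=(W[...,:2]-[.637,.2776])@ey
    m=(abs(lx)<.08)&(abs(ly)<.045)&(z>.097)&(z<.14)   # free part only
    Q=ly[m]; print(n,'y',np.percentile(Q,[1,50,99]).round(4),'zmax',np.percentile(z[m],[95,99]).round(4))
    for zz in (.1,.11,.12,.125):
        s=m&(abs(z-zz)<.003); print('  z',zz,'lx',np.percentile(lx[s],[5,50,95]).round(4), s.sum())
plan(.6256,-.2215,.30,-20.8)
E
```

```text
166 236 268 279
((0.6263490915298462, -0.22170937061309814), (0.07346063107252121, 0.011368384584784508), 69.59147644042969) [ 0.62645283 -0.22106609]
scene y [-0.0322 -0.0009  0.0288] zmax [0.128  0.1304]
  z 0.1 lx [-0.0078 -0.0031  0.0013] 55
  z 0.11 lx [-0.0137 -0.009  -0.0052] 56
  z 0.12 lx [-0.0196 -0.0151 -0.0103] 56
  z 0.125 lx [-0.0235 -0.0177 -0.0135] 65
top y [-0.0353 -0.0054  0.0274] zmax [0.1289 0.1299]
  z 0.1 lx [-0.0073 -0.0049 -0.003 ] 58
  z 0.11 lx [-0.0123 -0.0103 -0.0086] 56
  z 0.12 lx [-0.0184 -0.0159 -0.0136] 65
  z 0.125 lx [-0.0266 -0.022  -0.0171] 133
t 1.88 p [ 0.6309 -0.2119  0.301 ] az -20.0 tilt [ 0.0039  0.0078 -1.    ] F [-0.6 -0.2 -0.4] w 0.996 q7 -12.9
delta [-0.0017  0.0108  0.0009] turn 0.8
```

```bash
python3 - <<'E'
from h import *
import pickle
t=pickle.load(open('top0.pkl','rb')); W=cloud(t).reshape(-1,3); W=W[~np.isnan(W[:,0])]
d=np.hypot(W[:,0]-.631,W[:,1]-.276); m=(d<.2)&(W[:,2]>.1)
H=W[m]; far=H[np.hypot(H[:,0]-.631,H[:,1]-.276)>.06]; print(len(far)); print(np.unique((far*20).round()/20,axis=0))
plan(.6313,.2762,.30,-17)
plan(.6313,.2762,.30,-20)
E
```

```text
936
[[0.55 0.1  0.1 ]
 [0.55 0.1  0.15]
 [0.55 0.15 0.1 ]
 [0.55 0.15 0.15]
 [0.55 0.2  0.15]
 [0.6  0.1  0.1 ]
 [0.6  0.15 0.1 ]
 [0.6  0.15 0.15]
 [0.6  0.2  0.1 ]
 [0.6  0.2  0.15]]
t 1.88 p [ 0.6309 -0.2119  0.301 ] az -20.0 tilt [ 0.0039  0.0078 -1.    ] F [-0.6 -0.2 -0.4] w 0.996 q7 -12.9
delta [-0.1666 -0.4588  0.0048] turn -3.0
t 1.88 p [ 0.6309 -0.2119  0.301 ] az -20.0 tilt [ 0.0039  0.0078 -1.    ] F [-0.6 -0.2 -0.4] w 0.996 q7 -12.9
delta [-0.1666 -0.4588  0.0048] turn -0.0
```

Call:
{"name": "arm_command", "arguments": {
  "deltas": [
    [[-0.018, -0.05, 0, 0], [-0.036, -0.1, 0, -1], [-0.054, -0.15, 0, -2], [-0.072, -0.2, 0, -3], [-0.09, -0.25, 0, -3]]
  ]
}}

```text
time: 2.5
ee_pos: [0.6317, 0.0536, 0.3034]
tcp_rot: [-179.5, -0.1, -17.2]
contact_force: [0.1, 0.6, -0.1]
width: 0.999
```

```bash
python3 -c "
from h import *
plan(.6313,.2762,.30,-17)"
```

```text
t 2.5 p [0.6317 0.0536 0.3034] az -17.17 tilt [ 0.0047  0.0068 -1.    ] F [ 0.1  0.6 -0.1] w 0.999 q7 -35.0
delta [-0.0661 -0.2126  0.005 ] turn -0.17
```

Call:
{"name": "arm_command", "arguments": {
  "deltas": [
    [[-0.018, -0.057, 0.002, 0], [-0.036, -0.114, 0.004, 0], [-0.052, -0.17, 0.005, 0], [-0.066, -0.213, 0.005, 0], [-0.066, -0.213, 0.005, 0]]
  ]
}}

```text
time: 3.12
ee_pos: [0.6299, 0.2807, 0.3]
tcp_rot: [-179.4, -0.1, -16.8]
contact_force: [0.4, -0.2, -0.6]
width: 1.0
```

Call:
{"name": "arm_command", "arguments": {
  "deltas": [
    [[0, 0, 0, 0], [0, 0, 0, 0]]
  ]
}}

```text
time: 3.38
ee_pos: [0.6305, 0.2787, 0.3001]
tcp_rot: [-179.5, -0.1, -17.0]
contact_force: [-0.7, 0.8, 0.2]
width: 0.997
```

```bash
python3 -c "
from h import *
import pickle
plan(.6313,.2762,.106,-17)
c=camera('wrist'); save(c,'w3'); pickle.dump(c,open('w3.pkl','wb'))
plan(.6313,.2762,.106,-17)"
```

```text
t 3.38 p [0.6305 0.2787 0.3001] az -17.0 tilt [ 0.0043  0.0083 -1.    ] F [-0.7  0.8  0.2] w 0.997 q7 -55.4
delta [0.0012 0.004  0.1941] turn -0.0
t 3.42 p [0.6305 0.2787 0.3001] az -17.01 tilt [ 0.0043  0.0083 -1.    ] F [-0.6  0.1 -0.8] w 1.002 q7 -55.4
delta [0.0012 0.004  0.1941] turn -0.01
```

View pics/w3.png

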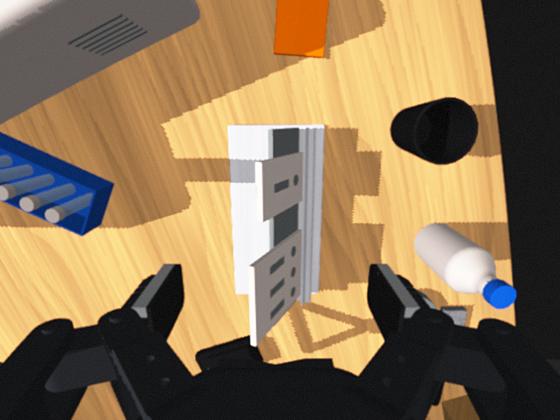

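The narrow cassette is at (280,187), the wide one at (275,288), and the jaw axis is square to both. I check the numbers with this view's depth.

```bash
python3 - <<'E'
from h import *
import pickle
t=pickle.load(open('w3.pkl','rb')); W=cloud(t); x,y,z=W[...,0],W[...,1],W[...,2]
az=np.radians(-17); ex=np.array([np.cos(az),np.sin(az)]); ey=np.array([-ex[1],ex[0]])
lx=(W[...,:2]-[.637,.2776])@ex; ly=(W[...,:2]-[.637,.2776])@ey
m=(abs(lx)<.08)&(abs(ly)<.05)&(z>.097)&(z<.14)
print('y',np.percentile(ly[m],[1,50,99]).round(4),np.percentile(z[m],[95,99]))
for zz in (.1,.11,.12,.125):
    s=m&(abs(z-zz)<.003); print('  z',zz,'lx',np.percentile(lx[s],[5,50,95]).round(4),s.sum())
    s&=(lx>-.03); 
    a=s&(ly<-.02);b=s&(ly>.015); print(np.median(lx[a]),np.median(lx[b]))
for v in (159,165,187,210,217): print(v,[(round(float(lx[v,u]),3),round(float(ly[v,u]),3),round(float(z[v,u]),3)) for u in (254,257,262,270,285,300)])
E
```

```text
y [-0.0341 -0.0014  0.0286] [0.12786697 0.1286113 ]
  z 0.1 lx [-0.0059 -0.0037 -0.0025] 161
-0.003633663589871402 -0.004761274468202004
  z 0.11 lx [-0.0112 -0.0092 -0.008 ] 176
-0.009216008024227283 -0.010052930036757775
  z 0.12 lx [-0.0166 -0.015  -0.0133] 191
-0.01446751242760474 -0.015101641645416974
  z 0.125 lx [-0.0251 -0.0209 -0.0162] 522
-0.020501152130702464 -0.02096399606764585
159 [(-0.035, 0.017, 0.008), (-0.03, 0.016, 0.007), (-0.024, 0.017, 0.009), (-0.011, 0.029, 0.106), (0.006, 0.026, 0.081), (0.026, 0.021, 0.045)]
165 [(-0.035, 0.008, 0.007), (-0.024, 0.025, 0.126), (-0.019, 0.025, 0.127), (-0.011, 0.023, 0.112), (0.006, 0.019, 0.082), (0.026, 0.013, 0.043)]
187 [(-0.035, -0.023, 0.008), (-0.024, 0.003, 0.126), (-0.019, 0.003, 0.127), (-0.011, -0.0, 0.113), (0.006, -0.007, 0.083), (0.027, -0.015, 0.042)]
210 [(-0.036, -0.057, 0.007), (-0.025, -0.022, 0.126), (-0.019, -0.021, 0.128), (-0.011, -0.025, 0.114), (0.007, -0.04, 0.064), (0.028, -0.051, 0.028)]
217 [(-0.036, -0.067, 0.008), (-0.025, -0.03, 0.125), (-0.02, -0.029, 0.127), (-0.011, -0.033, 0.116), (0.007, -0.049, 0.065), (0.029, -0.061, 0.028)]
```

Call:
{"name": "arm_command", "arguments": {
  "deltas": [
    [[0.001, 0.004, 0.045, 0], [0.001, 0.004, 0.09, 0], [0.001, 0.004, 0.135, 0], [0.001, 0.004, 0.175, 0], [0.001, 0.004, 0.193, 0]]
  ]
}}

```text
time: 4.05
ee_pos: [0.6306, 0.274, 0.1047]
tcp_rot: [-179.6, 0.0, -17.1]
contact_force: [-0.2, 0.8, 0.2]
width: 1.003
```

Call:
{"name": "arm_command", "arguments": {
  "deltas": [
    [[0, 0, 0, 0], [0, 0, 0, 0], [0, 0, 0, 0]]
  ],
  "gripper": 0.58,
  "squeeze": 20
}}

```text
time: 4.42
ee_pos: [0.6316, 0.2746, 0.1066]
tcp_rot: [-179.5, -0.1, -17.1]
contact_force: [0.4, 0.3, -0.3]
width: 0.578
```

```bash
python3 -c "
from h import *
plan(.6313,.2762,.106,-17)
c=camera('wrist'); save(c,'w4')
c=camera('scene'); save(c,'s4')
i=cv2.imread('pics/s4.png')[120:270,260:460]; cv2.imwrite('pics/s4c.png',cv2.resize(i,(800,600)))
"
```

```text
t 4.42 p [0.6316 0.2746 0.1066] az -17.13 tilt [ 0.0042  0.0075 -1.    ] F [ 0.4  0.3 -0.3] w 0.578 q7 -59.6
delta [-0.0008 -0.0015  0.0006] turn -0.13
```

View pics/w4.png

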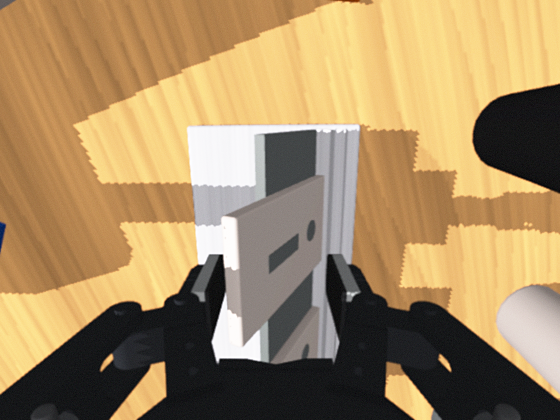

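View pics/s4c.png

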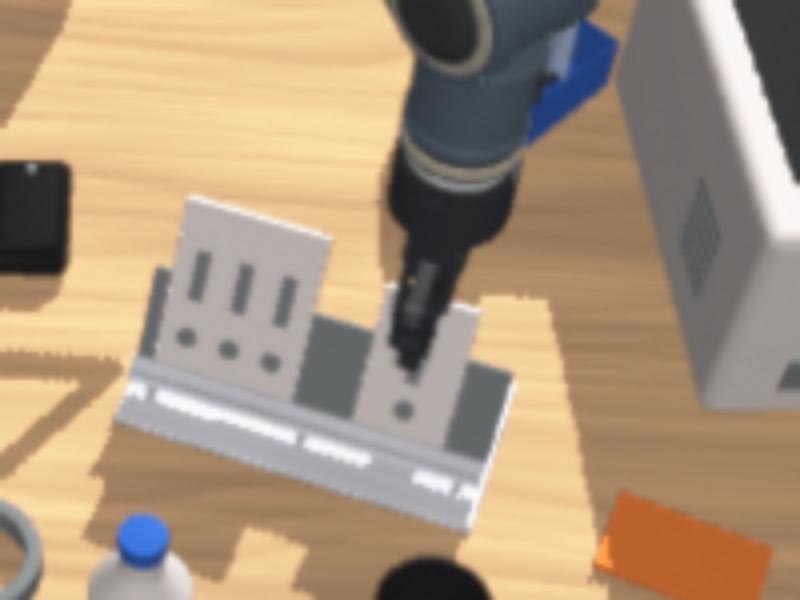

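Call:
{"name": "arm_command", "arguments": {
  "deltas": [
    [[0.006, 0, 0, 0], [0.013, 0, 0, 0], [0.02, 0, 0, 0], [0.026, 0, 0, 0], [0.031, 0, 0, 0]]
  ]
}}

```text
time: 5.15
ee_pos: [0.6606, 0.2654, 0.106]
tcp_rot: [-179.6, 0.0, -17.1]
contact_force: [-3.1, 0.8, 1.4]
width: 0.58
```

Call:
{"name": "arm_command", "arguments": {
  "deltas": [
    [[0, 0, 0, 0], [0, 0, 0, 0], [0, 0, 0, 0]]
  ],
  "gripper": 0.3
}}

```text
time: 5.52
ee_pos: [0.6583, 0.267, 0.1062]
tcp_rot: [-179.6, 0.2, -17.0]
contact_force: [-6.0, -0.7, 3.3]
width: 0.3
```

```bash
python3 -c "
from h import *
p,T,s=tool(); print((p[:2]-[.637,.2776])@[.9563,-.2924])
plan(.6313,.2762,.106,-17)
c=camera('wrist'); save(c,'w5')
"
```

```text
0.023506820491631032
t 5.53 p [0.6583 0.267  0.1062] az -17.01 tilt [-0.0016  0.0078 -1.    ] F [-6.  -0.7  3.3] w 0.3 q7 -57.5
delta [-0.0285 -0.0009  0.0003] turn -0.01
```

View pics/w5.png

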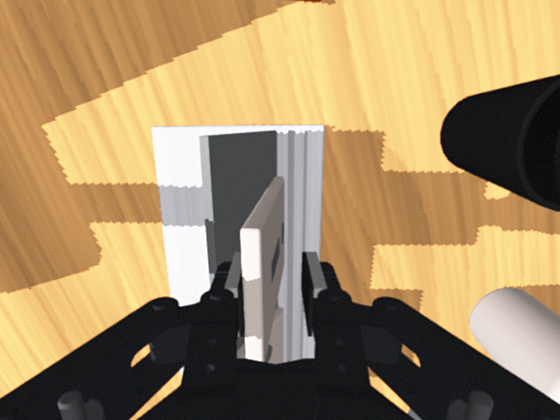

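The plate is nearly upright between the jaws, with its lower edge still behind the lip and the wide cassette not touched. I close.

Call:
{"name": "arm_command", "arguments": {
  "deltas": [
    [[0.003, 0, 0, 0], [0.003, 0, 0, 0], [0.003, 0, 0, 0], [0.003, 0, 0, 0]]
  ],
  "gripper": 0,
  "squeeze": 40
}}

```text
time: 6.08
ee_pos: [0.6601, 0.2672, 0.1071]
tcp_rot: [-179.6, 0.3, -16.9]
contact_force: [-5.7, 0.0, 5.4]
width: 0.088
```

```bash
python3 -c "
from h import *
p,T,s=tool(); print((p[:2]-[.637,.2776])@[.9563,-.2924])
plan(.6313,.2762,.106,-17)
c=camera('wrist'); save(c,'w6')
"
```

```text
0.02513150605233762
t 6.08 p [0.6601 0.2672 0.1071] az -16.9 tilt [-0.0025  0.0082 -1.    ] F [-5.7  0.   5.4] w 0.088 q7 -57.3
delta [-0.0302 -0.0003  0.0012] turn 0.1
```

View pics/w6.png

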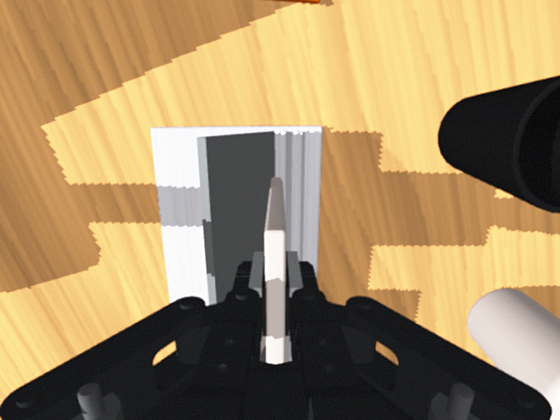

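Gripped (opening 0.088 ≈ 8 mm) with the plate upright. Lift.

Call:
{"name": "arm_command", "arguments": {
  "deltas": [
    [[0, 0, -0.01, 0], [0, 0, -0.03, 0], [0, 0, -0.07, 0], [0, 0, -0.115, 0], [0, 0, -0.16, 0]]
  ]
}}

```text
time: 6.75
ee_pos: [0.661, 0.2656, 0.2704]
tcp_rot: [-179.5, 0.2, -16.9]
contact_force: [1.0, 0.1, -1.1]
width: 0.09
```

Call:
{"name": "arm_command", "arguments": {
  "deltas": [
    [[0, 0, -0.02, 0], [0, 0, -0.03, 0], [0, 0, -0.03, 0], [0, 0, -0.03, 0]]
  ]
}}

```text
time: 7.25
ee_pos: [0.6606, 0.2649, 0.299]
tcp_rot: [-179.6, 0.3, -16.9]
contact_force: [-0.7, 0.8, -1.1]
width: 0.086
```

```bash
python3 - <<'E'
from h import *
import pickle
plan(.6262,-.2218,.30,-20.7)
for n in ('wrist','scene','top'):
    c=camera(n); save(c,n+'7'); pickle.dump(c,open(n+'7.pkl','wb'))
i=cv2.imread('pics/scene7.png')[60:260,240:460]; j=cv2.imread('pics/wrist7.png')[130:370,150:400]
cv2.imwrite('pics/c7.png',np.hstack([cv2.resize(i,(400,400)),cv2.resize(j,(400,400))]))
E
```

```text
t 7.25 p [0.6606 0.2649 0.299 ] az -16.93 tilt [-0.0024  0.0077 -1.    ] F [-0.7  0.8 -1.1] w 0.086 q7 -53.2
delta [ 0.1089  0.4756 -0.0047] turn 3.77
```

View pics/c7.png

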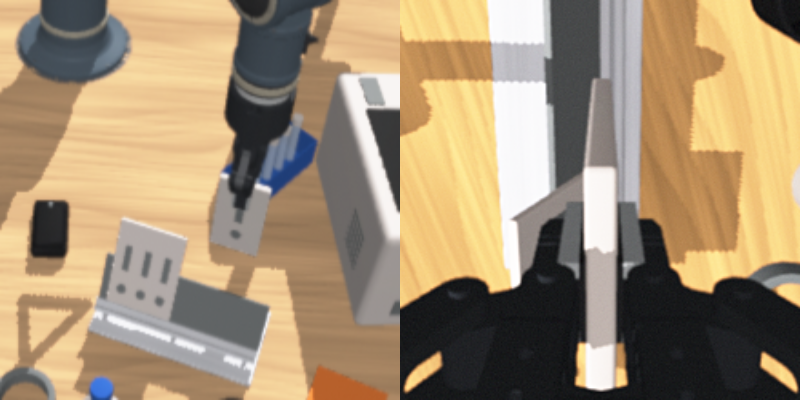

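Cassette held vertical; wide cassette still in place. I measure the plate in the tool frame.

```bash
python3 - <<'E'
from h import *
import pickle
p,T,s=tool()
for n in ('scene','wrist','top'):
    c=pickle.load(open(n+'7.pkl','rb')); Q=(cloud(c)-p)@T   # tool coords
    tx,ty,tz=Q[...,0],Q[...,1],Q[...,2]
    I=c['img'].astype(int)
    m=(abs(tx)<.012)&(abs(ty)<.06)&(tz>.005)&(tz<.1)
    P=Q[m]; print(n,m.sum(),'y',np.percentile(P[:,1],[1,99]).round(4),'z',np.percentile(P[:,2],[1,99]).round(4))
    if m.sum()>50:
        A=np.c_[np.ones(len(P)),P[:,1],P[:,2]]; k,*_=np.linalg.lstsq(A,P[:,0],rcond=None); print('  x fit',k.round(4)); r=P[:,0]-A@k; print(r.std())
        if n=='scene':
            for lo in (.01,.03,.05):
                q=P[(P[:,2]>lo)&(P[:,2]<lo+.02)]; print(lo,np.percentile(q[:,1],[2,98]).round(4))
            for lo in (-.03,-.01,.01):
                q=P[(P[:,1]>lo)&(P[:,1]<lo+.02)]; print('zmax at y',lo,np.percentile(q[:,2],[98]).round(4))
E
```

```text
scene 557 y [-0.0324  0.0296] z [0.0057 0.0756]
  x fit [ 0.0052  0.0019 -0.002 ]
0.0015556760000840946
0.01 [-0.032   0.0291]
0.03 [-0.0318  0.0284]
0.05 [-0.0317  0.0285]
zmax at y -0.03 [0.0743]
zmax at y -0.01 [0.0732]
zmax at y 0.01 [0.0738]
wrist 358 y [-0.0324 -0.0305] z [0.0054 0.0736]
  x fit [-0.0039 -0.1473  0.0066]
0.002240803049367283
top 119 y [-0.0097  0.0325] z [0.0068 0.0732]
  x fit [-0.0052  0.1321  0.0112]
0.0021545586782805008
```

Call:
{"name": "arm_command", "arguments": {
  "deltas": [
    [[0.01, 0.045, 0, 1], [0.022, 0.1, 0, 2], [0.035, 0.155, 0, 3], [0.047, 0.21, 0, 4], [0.06, 0.265, 0, 4]]
  ]
}}

```text
time: 8.02
ee_pos: [0.6404, -0.0077, 0.2964]
tcp_rot: [-179.6, 0.3, -20.9]
contact_force: [1.1, 0.5, -0.2]
width: 0.09
```

```bash
python3 -c "
from h import *
plan(.6262,-.2218,.30,-20.7)"
```

```text
t 8.03 p [ 0.6404 -0.0077  0.2964] az -20.92 tilt [-0.003  0.008 -1.   ] F [ 1.1  0.5 -0.2] w 0.09 q7 -33.0
delta [ 0.0632  0.205  -0.0053] turn -0.22
```

Call:
{"name": "arm_command", "arguments": {
  "deltas": [
    [[0.018, 0.055, -0.001, 0], [0.034, 0.108, -0.003, 0], [0.048, 0.155, -0.005, 0], [0.058, 0.188, -0.005, 0], [0.063, 0.205, -0.005, 0]]
  ]
}}

```text
time: 8.65
ee_pos: [0.6253, -0.2243, 0.2989]
tcp_rot: [-179.7, 0.4, -21.1]
contact_force: [0.4, 0.6, -0.2]
width: 0.089
```

Call:
{"name": "arm_command", "arguments": {
  "deltas": [
    [[0, 0, 0, 0], [0, 0, 0, 0], [0, 0, 0, 0], [0, 0, 0, 0]]
  ]
}}

```text
time: 9.15
ee_pos: [0.6256, -0.223, 0.2991]
tcp_rot: [-179.7, 0.4, -21.0]
contact_force: [0.6, -0.1, -0.4]
width: 0.089
```

```bash
python3 -c "
from h import *
plan(.6262,-.2218,.225,-20.7)"
```

```text
t 9.15 p [ 0.6256 -0.223   0.2991] az -20.99 tilt [-0.0041  0.008  -1.    ] F [ 0.6 -0.1 -0.4] w 0.089 q7 -13.1
delta [ 0.0006 -0.0009  0.0741] turn -0.29
```

Call:
{"name": "arm_command", "arguments": {
  "deltas": [
    [[0.0005, -0.001, 0.02, -0.3], [0.0005, -0.001, 0.045, -0.3], [0.0005, -0.001, 0.065, -0.3], [0.0005, -0.001, 0.074, -0.3], [0.0005, -0.001, 0.074, -0.3]]
  ]
}}

```text
time: 9.78
ee_pos: [0.6261, -0.2213, 0.2249]
tcp_rot: [-179.6, 0.4, -20.7]
contact_force: [0.1, 0.9, -0.5]
width: 0.087
```

```bash
python3 - <<'E'
from h import *
import pickle
plan(.6262,-.2218,.225,-20.7)
for n in ('wrist','scene','top'):
    c=camera(n); save(c,n+'8'); pickle.dump(c,open(n+'8.pkl','wb'))
j=cv2.imread('pics/wrist8.png')[150:350,180:380]; i=cv2.imread('pics/scene8.png')[120:270,110:260]
cv2.imwrite('pics/c8.png',np.hstack([cv2.resize(i,(400,400)),cv2.resize(j,(400,400),interpolation=cv2.INTER_CUBIC)]))
E
```

```text
t 9.78 p [ 0.6261 -0.2213  0.2249] az -20.67 tilt [-0.0048  0.0083 -1.    ] F [ 0.1  0.9 -0.5] w 0.087 q7 -14.2
delta [ 0.0003  0.0004 -0.0002] turn 0.03
```

View pics/c8.png

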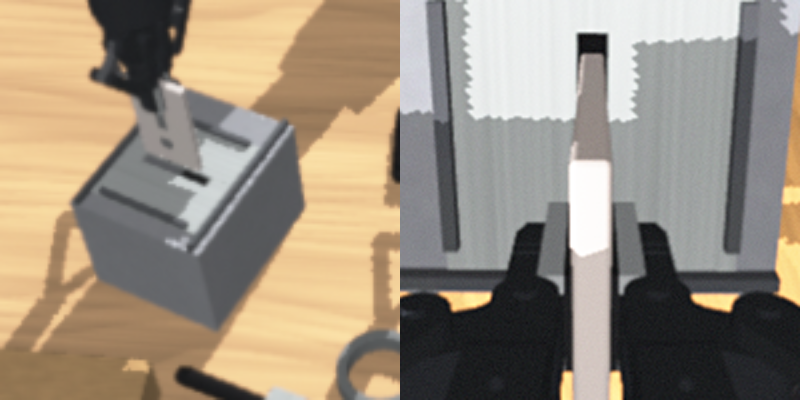

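The lower edge (crop columns 580–604) sits centred over the slot (577–607). Lower slowly.

Call:
{"name": "arm_command", "arguments": {
  "deltas": [
    [[0, 0, 0.006, 0], [0, 0, 0.012, 0], [0, 0, 0.018, 0], [0, 0, 0.023, 0], [0, 0, 0.028, 0]]
  ]
}}

```text
time: 10.55
ee_pos: [0.6267, -0.2214, 0.1978]
tcp_rot: [-179.6, 0.3, -20.7]
contact_force: [-0.7, 0.7, -0.2]
width: 0.088
```

Call:
{"name": "arm_command", "arguments": {
  "deltas": [
    [[0, 0, 0.01, 0], [0, 0, 0.022, 0], [0, 0, 0.034, 0], [0, 0, 0.044, 0], [0, 0, 0.052, 0]]
  ]
}}

```text
time: 11.18
ee_pos: [0.6264, -0.2209, 0.1449]
tcp_rot: [-179.6, 0.3, -20.7]
contact_force: [1.2, -0.7, 0.1]
width: 0.088
```

```bash
python3 - <<'E'
from h import *
plan(.6262,-.2218,.141,-20.7)
for n in ('wrist','scene'):
    c=camera(n); save(c,n+'9')
j=cv2.imread('pics/wrist9.png')[150:350,180:380]; i=cv2.imread('pics/scene9.png')[120:270,110:260]
cv2.imwrite('pics/c9.png',np.hstack([cv2.resize(i,(400,400)),cv2.resize(j,(400,400),interpolation=cv2.INTER_CUBIC)]))
E
```

```text
t 11.18 p [ 0.6264 -0.2209  0.1449] az -20.68 tilt [-0.0029  0.0078 -1.    ] F [ 1.2 -0.7  0.1] w 0.088 q7 -15.9
delta [0.0001 0.0009 0.0039] turn 0.02
```

View pics/c9.png

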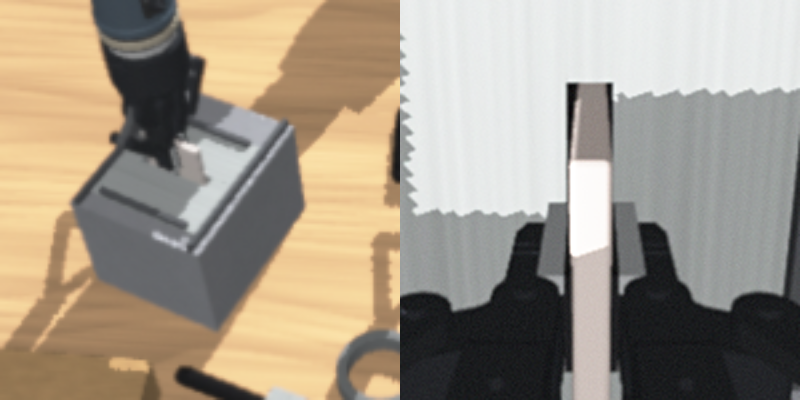

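Cassette is in the slot without contact force, slightly toward the +x side (columns 576–610 in slot 567–612). I shift 1 mm, then release.

Call:
{"name": "arm_command", "arguments": {
  "deltas": [
    [[-0.001, 0.001, 0.003, 0], [-0.001, 0.001, 0.003, 0], [-0.001, 0.001, 0.003, 0]]
  ]
}}

```text
time: 11.65
ee_pos: [0.6248, -0.2215, 0.1419]
tcp_rot: [-179.6, 0.4, -20.7]
contact_force: [0.5, -0.1, -0.1]
width: 0.089
```

Call:
{"name": "arm_command", "arguments": {
  "deltas": [
    [[0, 0, 0, 0], [0, 0, 0, 0], [0, 0, 0, 0], [0, 0, 0, 0]]
  ],
  "gripper": 0.25
}}

```text
time: 12.15
ee_pos: [0.6249, -0.2215, 0.1419]
tcp_rot: [-179.6, 0.4, -20.7]
contact_force: [-0.6, -0.6, 0.5]
width: 0.252
```

```bash
python3 - <<'E'
from h import *
plan(.6262,-.2218,.141,-20.7)
for n in ('wrist','scene'):
    c=camera(n); save(c,n+'10')
j=cv2.imread('pics/wrist10.png')[150:350,180:380]; i=cv2.imread('pics/scene10.png')[120:270,110:260]
cv2.imwrite('pics/c10.png',np.hstack([cv2.resize(i,(400,400)),cv2.resize(j,(400,400),interpolation=cv2.INTER_CUBIC)]))
E
```

```text
t 12.15 p [ 0.6249 -0.2215  0.1419] az -20.68 tilt [-0.0036  0.008  -1.    ] F [-0.6 -0.6  0.5] w 0.252 q7 -15.9
delta [ 0.0014 -0.0002  0.0009] turn 0.02
```

View pics/c10.png

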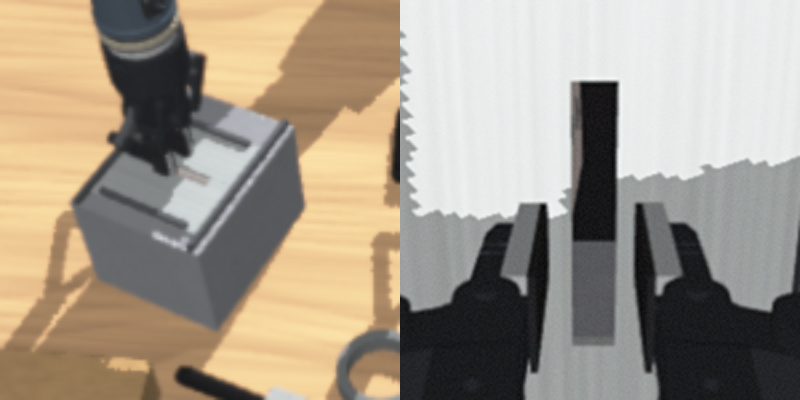

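The plate has dropped through; part of it shows at the left slot edge inside. I retreat up and look down the slot.

Call:
{"name": "arm_command", "arguments": {
  "deltas": [
    [[0, 0, -0.02, 0], [0, 0, -0.06, 0], [0, 0, -0.11, 0], [0, 0, -0.15, 0], [0, 0, -0.16, 0]]
  ]
}}

```text
time: 12.88
ee_pos: [0.627, -0.2228, 0.3071]
tcp_rot: [-179.6, -0.1, -20.7]
contact_force: [-0.7, -0.2, -0.2]
width: 0.249
```

Call:
{"name": "arm_command", "arguments": {
  "deltas": [
    [[0, 0, 0, 0], [0, 0, 0, 0], [0, 0, 0, 0], [0, 0, 0, 0]]
  ]
}}

```text
time: 13.38
ee_pos: [0.6267, -0.2227, 0.306]
tcp_rot: [-179.6, 0.0, -20.7]
contact_force: [-1.0, -0.2, -0.9]
width: 0.249
```

```bash
python3 - <<'E'
from h import *
import pickle
plan(.6262,-.2218,.30,-20.7)
D={}
for n in ('wrist','scene','top'):
    c=camera(n); save(c,n+'11'); D[n]=c; pickle.dump(c,open(n+'11.pkl','wb'))
j=cv2.imread('pics/wrist11.png')[140:250,210:340]; i=cv2.imread('pics/scene11.png')[110:270,120:400]
cv2.imwrite('pics/c11.png',np.hstack([cv2.resize(i,(400,400)),cv2.resize(j,(400,400),interpolation=cv2.INTER_CUBIC)]))
W=cloud(D['wrist'])
for v in range(160,240,6): print(v,[(round(float(a),3)) for a in W[v,264:290:2,2]])
# wide cassette compare
a=pickle.load(open('scene0.pkl','rb')); Wa,Wb=cloud(a),cloud(D['scene'])
m=(np.hypot(Wa[...,0]-.598,Wa[...,1]-.157)<.06)&(Wa[...,2]>.05)
print('wide diff',np.nanmedian(Wb[m]-Wa[m],0), np.nanpercentile(np.abs(Wb[m]-Wa[m]),90))
E
```

```text
t 13.38 p [ 0.6267 -0.2227  0.306 ] az -20.68 tilt [ 0.002   0.0064 -1.    ] F [-1.  -0.2 -0.9] w 0.249 q7 -12.8
delta [-0.0008 -0.0007  0.006 ] turn 0.02
160 [0.132, 0.134, 0.132, 0.007, 0.005, 0.006, 0.006, 0.007, 0.006, 0.133, 0.133, 0.133, 0.134]
166 [0.133, 0.132, 0.133, 0.006, 0.007, 0.007, 0.005, 0.005, 0.006, 0.133, 0.134, 0.132, 0.133]
172 [0.132, 0.134, 0.133, 0.005, 0.006, 0.006, 0.006, 0.007, 0.006, 0.134, 0.133, 0.135, 0.134]
178 [0.133, 0.132, 0.133, 0.011, 0.006, 0.007, 0.006, 0.006, 0.005, 0.134, 0.132, 0.134, nan]
184 [0.133, 0.132, 0.132, 0.015, nan, 0.006, 0.007, 0.007, 0.129, 0.133, 0.134, 0.133, 0.134]
190 [0.133, 0.134, 0.134, 0.021, 0.005, 0.006, 0.006, 0.007, 0.133, 0.133, 0.133, 0.133, 0.133]
196 [0.134, 0.133, 0.134, 0.006, 0.007, 0.006, 0.006, 0.007, 0.133, 0.134, 0.134, 0.133, 0.133]
202 [0.134, 0.133, 0.133, 0.005, 0.004, 0.005, 0.006, 0.006, 0.133, 0.133, 0.134, 0.133, 0.133]
208 [0.133, 0.134, 0.133, 0.007, 0.007, 0.006, 0.005, 0.006, 0.134, 0.134, 0.134, 0.132, 0.134]
214 [0.132, 0.133, 0.134, 0.006, 0.006, 0.006, 0.006, 0.006, 0.134, 0.134, 0.134, 0.134, 0.134]
220 [0.133, 0.134, 0.134, 0.015, 0.016, 0.015, 0.017, 0.016, 0.133, 0.134, 0.134, 0.133, 0.134]
226 [0.134, 0.132, 0.133, 0.133, 0.133, 0.131, 0.133, 0.133, 0.133, 0.134, 0.133, 0.134, 0.133]
232 [0.134, 0.134, 0.134, 0.133, 0.134, 0.134, 0.134, 0.134, 0.134, 0.132, 0.134, 0.134, 0.134]
238 [0.134, 0.133, 0.135, 0.134, 0.134, 0.133, 0.134, 0.132, 0.134, 0.134, 0.135, 0.133, 0.134]
wide diff [2.19434633e-05 6.74928763e-08 2.59209964e-05] 0.003762483617793591
```

View pics/c11.png

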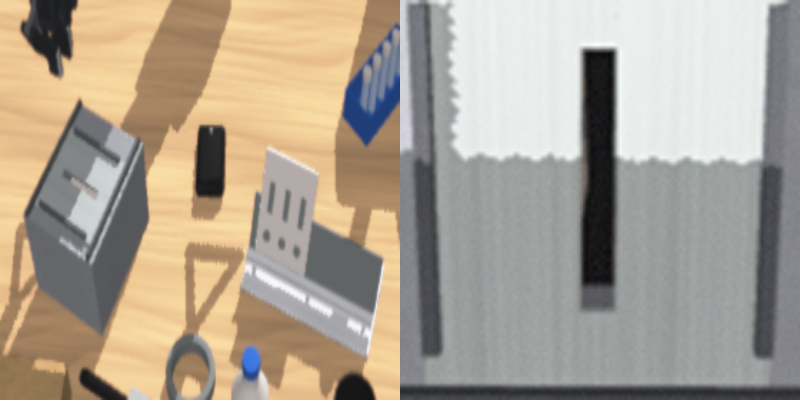

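```bash
python3 -c "
from h import *
print(sense()['time'], sense()['contact_force']); print(finish_job())"
```

```text
13.525 [ 0.92282869 -0.61648157 -0.05859042]
the job is handed in; nothing more can be done
None
```

I posted the narrow cassette through the lid slot into the disposal box and handed the job in at 13.5 s. The wide cassette stayed undisturbed on the stand.

**What I did:** The tool could not be tilted, so I nudged the cassette upright against the stand's lip with one pad. I then pinched its top at 40 N and lifted it clear. The slot was about 11 mm off the box middle along box x, found with the top and wrist cameras. I lowered the cassette about 65 mm into it without contact force and let go.

**Last checks:**
- **Lid:** Nothing sticks out of it.
- **Box interior:** Looking down the slot, the depth shows mainly the box floor at about 6 mm, with small patches of about 11–21 mm at the left edge and near end. The cassette has therefore tipped aside inside the box. I saw it drop in but could not see its final lying pose.
- **Wide cassette:** Its median shift is under 0.1 mm.
- **Gripper:** It was clear of everything, at about 0.31 m height.

No check failed. The only disagreement was about 2 mm between the scene and top cameras on the cassette, which is within the calibration.

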